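# Lay a battery cell in the inclined test cradle and close the contact

### The arm

A 7-joint arm with a two-finger parallel gripper is mounted at the origin on the work surface. World frame = base frame: x ahead of the robot, y to its left, z up, the work surface at z = 0. Lengths are in mm, angles in rad, forces in N, time in s.
With the tool pointing down it reaches from about 400 to 875 mm from the base axis. Payload 19.3 kg.
Tool frame: the origin (TCP) lies at the very end of the fingers, on their centre line; the grasp point (between the pads) lies 19 mm behind it (grip_point_offset is the z of the grasp point in the tool frame, in mm); z points along the fingers, y is the line along which they close (so a half turn about z gives the same grasp; the last joint's range is limited). The gripper opens to 85 mm and grips with 20 to 120 N. Pads are 22 mm wide; open, the fingers measure 114 mm over their backs; the gripper's body (76 mm by 85 mm) begins 54 mm behind the grasp point. The pads swing forward as they close: fully open they stand 13 mm farther back than shut.
Start: joints at [-1.182, 0.521, -0.036, 1.599, 0.021, 1.021, -0.113], TCP at [276.812, 560.348, 231.291] pointing down, gripper open.
Joint ranges: [-2.91, 2.91], [-0.3, 2.13], [-1.5, 1.42], [0.17, 2.43], [-1.26, 4.41], [0.16, 1.93], [-2.52, 2.52]. Speed limits (rad/s): [1.89, 1.89, 2.39, 2.39, 3.01, 3.01, 3.01].

### API

Orientations are given as a 3x3 rotation matrix whose columns are the frame's x, y, z axes.
In Python, from workcell import movep, movel, goto_joints, open_gripper, clamp, wait, inverse_kinematics, read_state, camera, PlanningError, finish_job, grip_point_offset gives the robot as it stands. Calls block until the motion is done:
- movep(position, orientation): joint-space move of the TCP to a pose.
- movel(position, frame=None, max_speed=150, guard=None): straight line of the TCP; frame=None keeps the orientation; max_speed is the mean speed in mm/s. With guard (N) it stops when the force on the tool has changed by that much, and returns True; else False.
- goto_joints(angles): joint-space move.
- open_gripper() and clamp(): open the fingers fully, or close them until they stop; the grip force is fixed at half the most.
- wait(seconds).
- inverse_kinematics(position, orientation): joint angles nearest the present ones, or None.
- read_state(): the state.
- camera(name): name is "side" or "top" or "wrist"; returns a dict with "image" (420x560x3 uint8, blue, green, red), "range_z" (420x560 float32, mm along the optical axis (not along the pixel's ray), 0 where there is no reading), "fx", "fy", "cx", "cy" (pixels), "dist_coeffs" ([k1, k2, p1, p2, k3] as OpenCV has them; the pictures are not rectified), "cam_to_world" (4x4, takes a point from camera to world coordinates). Camera axes: x right, y up, looking along -z (the intrinsics and any distortion apply to the point x, -y, -z); pixel columns grow to the right and rows downward; lengths in mm; the calibration is good to about 2 mm. A picture is of the moment at which its call begins.
A pose or a line that the arm cannot do raises PlanningError and nothing moves.
- finish_job(): hands the job in; it is judged then, once.
The state is a dict: "time": time; "qpos": joint angles; "qvel": joint speeds; "joint_efforts": joint torques, N m; "eef_pos": TCP position; "tool_rot": TCP orientation; "ft_force": force on the tool from outside, world axes, zero at the start; "torque": the same for the moment, N m; "finger_gap": finger opening in mm; "gripper_force": force on a finger pad.
Only numpy, scipy, OpenCV 4.12 (cv2) and the standard library are available. Lean on these libraries where they do the work, as an engineer would, in place of code of your own. Each camera call takes 0.05 s, during which the arm holds its last target. There are 200 camera calls.

### The job

Lay the upright green battery cell on its side in the two white V-rests of the inclined test cradle, its plus button facing the red sliding contact, and lower it all the way into the rests before letting go. Then slide the red contact down the slope until it touches the button and the cell's flat end is hard up against the black stop, and leave it so. Do not disturb the grey cell, the multimeter, the screwdriver or the solder spool.

Things in the scene. Friction and masses are not known exactly. Their poses are not given: they have to be found in the camera images.
- cell: the cell to test: a green cylinder, diameter 32, length 100, about 200 g, with a white band near its plus end and a brass plus button (diameter 14, 4 high) on that end. It starts standing upright on the bench, button up. Origin: centre of its flat minus end (its underside at the start); z runs along its axis to the plus end.
- cell_mid (a point): point on the green cell's axis, halfway along its 100 mm body.
- cell_plus (a point): centre of the outer face of the green cell's brass plus button, 104 mm from its origin along its z.
- cradle: fixed test cradle, inclined 15 degrees. Origin on the seated cell's axis at the face of the black stop, the low end, 72 mm above the bench; x along that axis, up the slope from the stop to the red contact; y level, across; z square to the slope, up. A seated cell has its origin here and its z along this x. The stop is 36 wide and ends 9 mm above the axis.
- rest_low (a point): on the seated axis over the middle of the lower white V-rest (cradle x = 13). Each V-rest is a 90-degree V, 16 mm long along the axis; its sides end at least 1.5 mm below the axis and reach 25 mm to each side.
- rest_high (a point): on the seated axis over the middle of the upper white V-rest (cradle x = 90). Between the rests (x = 21 to 82) the cell is free on both sides; below it, 40 mm under the axis, is the top of a 40 mm wide aluminium bar.
- rest: the fixture's fixed dark foot on the bench, 230 by 90 mm, 8 thick, from 25 mm behind to 205 mm ahead of its origin along its x (level; the cradle's uphill heading). Its origin lies on the bench straight below the cradle's.
- contact (a joint): travel in m of the red sliding contact down the slope towards the stop (along -x of the cradle): 0 fully back, 0.055 the end of its travel. Slides with about 2 N of friction and stays where it is left. At 0 its brass face is at cradle x = 146 mm; with the cell fully home it touches the button at 0.042. It can push the cell along the V-rests to the stop (a few N more).
- contact_face (a point): centre of the brass contact face (diameter 16) of the red sliding contact, on the seated cell's axis; it faces down the slope. The brass is 12 mm long; behind it is a red block 36 long, 34 wide, reaching 9 mm above the axis.
- contact_tab (a point): centre of the top of the red tab on the sliding contact: 18 long (along the slope), 12 wide (across), standing 29 mm above the red block, square to the slope. Moves with the contact; free on both sides, and can be pinched across its width from above.
- grey_cell: bystander: a grey cell of the same size, 32 diameter by 100 plus button, standing upright on the bench; origin at the centre of its underside.
- meter: bystander: orange and black multimeter lying on the bench, 185 (x) by 92 (y) by 47 high; origin at the centre of its underside.
- driver: bystander: screwdriver with a blue handle, lying on the bench along its x, 170 long, 26 high, handle to its -x; origin on the bench under its middle.
- spool: bystander: orange and steel solder spool standing flat, diameter 56, 32 high; origin at the centre of its underside.
Things that resemble listed ones, but are neither listed nor needed, are in the scene too. There is more than one size of the cell; the job needs the middle-sized.

How it is judged (in metres and radians):
On the way, in this order (a step that is already met when the one before it is completed fails the run):
1. the green cell is lowered into the V-rests, plus button up the slope, while the fingers still hold it (axis within 5 mm and 0.15 rad of the seated axis, flat end no more than 25 mm from the stop) (y of cell_mid in the frame of cradle between -0.005 and 0.005 m and z of cell_mid in the frame of cradle between -0.005 and 0.005 m and angle between the z axis of cell and the x axis of cradle, either way round below 0.15 rad and x of cell_plus in the frame of cradle above 0.09 m and x of cell in the frame of cradle between -0.004 and 0.025 m and contact force between the fingers and cell above 0.5 N), for 0.05 s.
2. the red contact has been slid onto the button (within 5 mm) with the cell lying in the rests (y of cell_mid in the frame of cradle between -0.005 and 0.005 m and z of cell_mid in the frame of cradle between -0.005 and 0.005 m and angle between the z axis of cell and the x axis of cradle, either way round below 0.1 rad and x of cell_plus in the frame of cradle above 0.09 m and x of cell in the frame of cradle between -0.004 and 0.025 m and distance between contact_face and cell_plus below 0.005 m), for 0.1 s.
At the end, for the whole second after the job is handed in: Green cell at rest in both V-rests (middle within 3 mm of the seated axis, axis within 0.06 rad), plus button up the slope, flat end within 4 mm of the black stop; red contact still, its face within 5 mm of the button; grey cell upright (y of cell_mid in the frame of cradle between -0.003 and 0.003 m and z of cell_mid in the frame of cradle between -0.003 and 0.003 m and angle between the z axis of cell and the x axis of cradle, either way round below 0.06 rad and x of cell_plus in the frame of cradle above 0.09 m and x of cell in the frame of cradle between -0.003 and 0.004 m and distance between contact_face and cell_plus below 0.005 m and linear speed of cell below 0.02 m/s and velocity of joint contact between -0.01 and 0.01 m/s and angle between grey_cell's own z axis and vertical below 0.1 rad); the robot touches nothing.
It fails at once if the grey cell is tipped (angle between grey_cell's own z axis and vertical above 0.35 rad).
It fails at once if the grey cell is shifted more than 20 mm (distance of grey_cell from where it was at the start of the episode above 0.02 m).
It fails at once if the multimeter is shifted more than 20 mm (distance of meter from where it was at the start of the episode above 0.02 m).
It fails at once if the screwdriver is shifted more than 20 mm (distance of driver from where it was at the start of the episode above 0.02 m).
It fails at once if the solder spool is shifted more than 20 mm (distance of spool from where it was at the start of the episode above 0.02 m).
It also fails if it takes over 53 s, if anything falls off the work surface, if the arm or the gripper's body presses on something with over 40 N, if the wrist force passes 120 N, or if a joint passes its speed limit or range.

## Working session

There is one attempt and no reset: what is moved stays moved. The work goes in short steps, each a Python script; the robot and the scene stay as the last script left them, time stands still between calls to the robot, and variables do not carry over. Pictures are saved under pics/ and viewed, at most 10 in all, crops included, and the job is handed in when it is done.

```bash
ls; mkdir -p pics; cat > h.py <<'E'
import numpy as np, cv2
from workcell import *
def grab(n):
    c=camera(n); np.savez('pics/'+n+'.npz',**{k:v for k,v in c.items()}); return c
def cloud(c):
    h,w=c['range_z'].shape
    u,v=np.meshgrid(np.arange(w),np.arange(h))
    K=np.array([[c['fx'],0,c['cx']],[0,c['fy'],c['cy']],[0,0,1]],float)
    p=cv2.undistortPoints(np.stack([u,v],-1).reshape(-1,1,2).astype(np.float64),K,np.array(c['dist_coeffs'],float)).reshape(h,w,2)
    z=c['range_z'].astype(float)
    P=np.stack([p[...,0]*z,-p[...,1]*z,-z],-1)
    T=np.array(c['cam_to_world'])
    W=P@T[:3,:3].T+T[:3,3]; W[z<=0]=np.nan
    return W
E
python3 - <<'E'
from h import *
for n in('top','side'):
    c=grab(n); cv2.imwrite(f'pics/{n}.png',cv2.resize(c['image'],(800,600)))
    print(n,np.round(c['cam_to_world'],2).tolist(),c['fx'],c['dist_coeffs'])
print(read_state()['time'],grip_point_offset)
E
```

```text
pics
top [[-0.0, 0.98, -0.2, 251.76], [-1.0, -0.0, -0.0, 34.36], [-0.0, 0.2, 0.98, 1304.89], [0.0, 0.0, 0.0, 1.0]] 522.2125986111798 [-0.15003304  0.          0.          0.          0.        ]
side [[0.76, 0.46, -0.47, -12.56], [-0.65, 0.55, -0.53, -523.81], [0.01, 0.7, 0.71, 878.47], [0.0, 0.0, 0.0, 1.0]] 424.24089543595454 [-0.04899785  0.          0.          0.          0.        ]
0.1 -18.700000000000003
```

View pics/top.png

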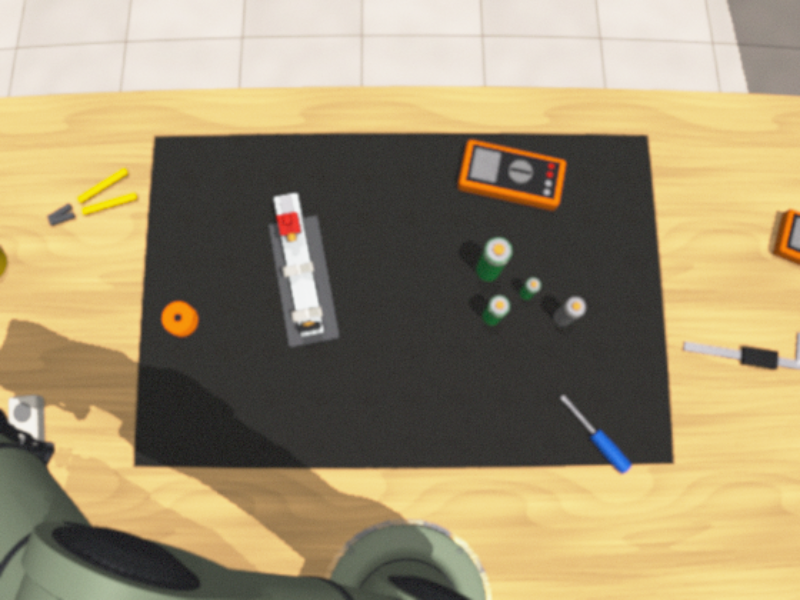

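View pics/side.png

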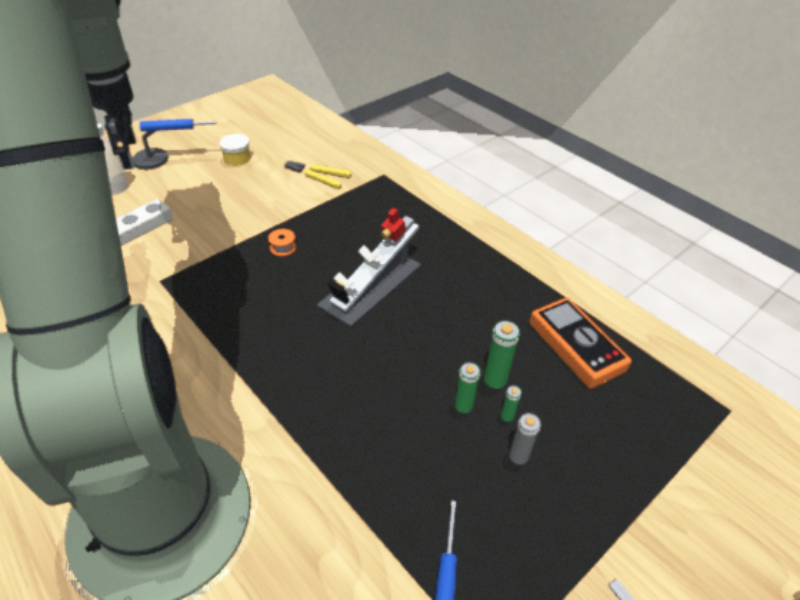

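The top view shows three green cells: large at (497,250), middle at (497,307) and small at (533,287). The grey cell is at (575,307), and the cradle runs from the stop at (310,325) to the red contact at (288,222). The middle one should be Ø32×100, so I'll check sizes from the depth data and a crop.

```bash
python3 - <<'E'
from h import *
import cv2
for n in('top','side'):
    c=dict(np.load(f'pics/{n}.npz')); W=cloud(c); hsv=cv2.cvtColor(c['image'],cv2.COLOR_BGR2HSV)
    H,S,V=[hsv[...,i].astype(int) for i in range(3)]
    reg=(W[...,0]>330)&(W[...,0]<900)&(abs(W[...,1])<520)
    obj=(W[...,2]>8)&reg
    print(n,'table z',np.nanmedian(W[...,2][reg&(W[...,2]<8)]))
    k,lab,st,cen=cv2.connectedComponentsWithStats(obj.astype(np.uint8))
    for i in range(1,k):
        if st[i,4]<30: continue
        m=lab==i; P=W[m]; zt=np.nanpercentile(P[:,2],95); t=P[P[:,2]>zt-8]
        print(st[i].tolist(),'zmax',P[:,2].max().round(),'z95',zt.round(),'top mean',t.mean(0).round(1),'ext',np.ptp(t,axis=0).round(),'mean',P.mean(0).round(1),'H',np.median(H[m]))
    red=reg&((H<6)|(H>174))&(S>170)&(V>80)&(W[...,1]>50)
    P=W[red];print('red',len(P),np.nanmean(P,0).round(1),np.nanmin(P,0).round(),np.nanmax(P,0).round())
    wh=reg&(S<60)&(V>120)&(W[...,1]>50)&(W[...,2]>15)&(W[...,0]>450)
    P=W[wh];
    vx,vy,x0,y0=cv2.fitLine(P[:,:2].astype(np.float32),cv2.DIST_HUBER,0,.01,.01).ravel();print('white',len(P),np.degrees(np.arctan2(vy,vx)),x0,y0,P.min(0),P.max(0))
c=dict(np.load('pics/side.npz'));a=c['image'][215:335,300:400];b=c['image'][130:235,215:305]
t=dict(np.load('pics/top.npz'))['image']
f=lambda i:cv2.resize(i,(400,300),interpolation=cv2.INTER_CUBIC)
cv2.imwrite('pics/crop.png',np.vstack([np.hstack([f(a),f(b)]),np.hstack([f(t[160:235,320:420]),f(t[130:250,160:260])])]))
E
```

```text
top table z 1.1674927463827771
[321, 98, 76, 49, 2496] zmax 52.0 z95 45.0 top mean [ 754.6 -200.1   40. ] ext [120. 194.  16.] mean [ 749.6 -199.3   36.4] H 15.0
[86, 134, 10, 8, 59] zmax 22.0 z95 20.0 top mean [721.  505.8  15.5] ext [22. 26. 10.] mean [720.4 506.   14.6] H 27.0
[188, 135, 50, 109, 2542] zmax 160.0 z95 124.0 top mean [627.3 191.1 128.6] ext [48. 38. 44.] mean [565.2 177.7  52.9] H 90.0
[334, 167, 24, 30, 478] zmax 146.0 z95 140.0 top mean [ 579.3 -152.8  135.6] ext [40. 40. 15.] mean [ 572.4 -149.3  103.1] H 66.0
[364, 195, 14, 15, 131] zmax 83.0 z95 76.0 top mean [ 535.5 -219.4   73.3] ext [22. 22. 14.] mean [ 532.7 -216.8   57.7] H 64.0
[338, 208, 19, 20, 247] zmax 109.0 z95 106.0 top mean [ 493.4 -156.4  102.1] ext [31. 31. 11.] mean [ 489.5 -153.6   80.9] H 63.0
[388, 209, 21, 19, 258] zmax 112.0 z95 105.0 top mean [ 490.2 -283.7  101.7] ext [29. 28. 14.] mean [ 488.4 -279.4   77. ] H 20.0
[114, 212, 22, 21, 360] zmax 39.0 z95 36.0 top mean [488.7 396.9  32.3] ext [52. 53. 11.] mean [488.7 396.7  31.7] H 17.0
red 180 [628.6 193.  128.1] [613. 175.  -2.] [681. 23
[... 793 characters left out ...]
.0
[319, 254, 17, 34, 418] zmax 106.0 z95 102.0 top mean [ 491.5 -157.4   99.9] ext [30. 31. 11.] mean [ 486.  -161.2   67.9] H 68.0
[351, 271, 14, 23, 214] zmax 76.0 z95 73.0 top mean [ 533.2 -221.7   70.9] ext [24. 23. 10.] mean [ 529.9 -223.6   49.2] H 68.0
[357, 290, 22, 33, 462] zmax 106.0 z95 102.0 top mean [ 489.9 -285.7   99.9] ext [34. 29. 12.] mean [ 484.1 -288.1   67.9] H 100.0
[315, 350, 4, 13, 32] zmax 17.0 z95 17.0 top mean [ 339.7 -282.7   14.7] ext [19. 20.  5.] mean [ 339.7 -282.7   14.7] H 111.0
red 190 [626.8 185.9 124.2] [610. 172.  93.] [649. 207. 155.]
white 884 9.130837 574.1664 174.41486 [455.88404037 140.86967481  20.74611649] [692.90016014 213.48858148 103.72313582]
```

View pics/crop.png

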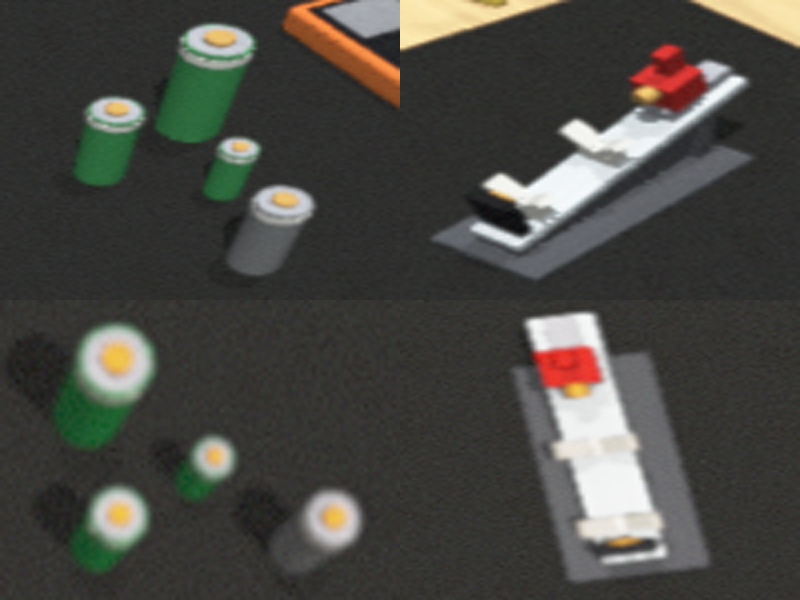

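Named candidates in crop (bottom-left panel, top view): large green (115,365), Ø≈41 and 139 high; middle green (118,520), Ø≈31 and 104 high; small green (215,460), 76 high; grey (333,517). The middle one fits Ø32×104 and stands at about (492,-157). Next I'll check reachability of my plan (grasp tilted 30° below horizontal) and take close views of the cradle.

```bash
cat >> h.py <<'E'
A=np.radians(30); off=abs(grip_point_offset)
def tool(F,s,a=A):  # F columns: e1 approach, e2, e3 cell axis
    z=np.array([np.cos(a),0,-np.sin(a)]); y=np.array([0,s,0.]); x=np.cross(y,z)
    return F@np.stack([x,y,z],1)
def pickF(az):
    e1=np.array([np.cos(az),np.sin(az),0]); e3=np.array([0,0,1.]); return np.stack([e1,np.cross(e3,e1),e3],1)
def cradleR(psi,t=np.radians(15)):
    cx=np.array([np.cos(t)*np.cos(psi),np.cos(t)*np.sin(psi),np.sin(t)]); cy=np.array([-np.sin(psi),np.cos(psi),0]); return np.stack([cx,cy,np.cross(cx,cy)],1)
def placeF(C): return np.stack([-C[:,2],C[:,1],C[:,0]],1)
def tcp(g,R): return g+off*R[:,2]
E
python3 - <<'E'
from h import *
q0=np.array(read_state()['qpos'])
C=cradleR(np.radians(10)); O=np.array([481,163,72.])
for s in(1,-1):
  for az in(-20,-30,-40,-45):
    R=tool(pickF(np.radians(az)),s); g=np.array([492.5,-157,48]); r=[]
    for b in(0,90): 
        q=inverse_kinematics(tcp(g,R)-b*R[:,2],R); r.append(None if q is None else np.round(q,2).tolist())
    q=inverse_kinematics(tcp(g,R)+[0,0,130],R);r.append(None if q is None else np.round(q,2).tolist())
    print('pick',s,az,r)
  R=tool(placeF(C),s)
  for b in(0,120):
    q=inverse_kinematics(tcp(O+C@[55,0,b],R),R); print('place',s,b,None if q is None else np.round(q,2))
  R=np.stack([s*C[:,0],-s*C[:,1],-C[:,2]],1)
  q=inverse_kinematics(O+C@[220,0,20],R); print('push',s,None if q is None else np.round(q,2))
  psi=np.radians(10); R=np.stack([[s*np.cos(psi),s*np.sin(psi),0],[s*np.sin(psi),-s*np.cos(psi),0],[0,0,-1]],1)
  q=inverse_kinematics([560,178,330],R); print('look',s,None if q is None else np.round(q,2))
c=camera('wrist');s=read_state();T=np.array(c['cam_to_world']);R=np.array(s['tool_rot']);print(c['fx'],'cam in tool',(R.T@(T[:3,3]-s['eef_pos'])).round(1),'dir',(R.T@-T[:3,2]).round(2))
E
```

```text
pick 1 -20 [None, None, None]
pick 1 -30 [None, None, None]
pick 1 -40 [None, None, None]
pick 1 -45 [None, None, None]
place 1 0 [-0.31  0.76 -0.12  1.67  0.03  0.97  1.32]
place 1 120 [-0.33  0.56 -0.1   1.7  -0.01  1.14  1.33]
push 1 [-0.75  0.71  0.56  1.69 -0.55  0.62 -1.33]
look 1 [-0.85  0.44  0.65  1.6  -0.28  1.2  -1.55]
pick -1 -20 [None, None, None]
pick -1 -30 [None, None, None]
pick -1 -40 [None, None, None]
pick -1 -45 [None, None, None]
place -1 0 [-0.72  0.84  0.53  1.7  -0.5   1.02 -1.36]
place -1 120 [-0.8   0.64  0.6   1.72 -0.4   1.18 -1.43]
push -1 [-0.34  0.63 -0.08  1.67  0.18  0.59  1.21]
look -1 [-0.4   0.37 -0.01  1.57  0.01  1.19  1.33]
322.14243607385674 cam in tool [  75.3    0.5 -143.5] dir [-0.29  0.    0.96]
```

```bash
python3 - <<'E'
from h import *
g=np.array([492.5,-157,48])
for a in(15,20,30,40,50,60,70):
  for s in(1,-1):
    ok=[]
    for az in range(-180,180,15):
      R=tool(pickF(np.radians(az)),s,np.radians(a))
      qs=[inverse_kinematics(tcp(g,R)+d,R) for d in (np.zeros(3),-80*R[:,2],[0,0,130])]
      if qs[0] is not None: ok.append((az,[q is not None for q in qs].count(True),np.round(qs[0],1).tolist() if az%45==0 else ''))
    print(a,s,ok)
E
```

```text
15 1 [(-165, 1, ''), (-150, 3, ''), (-135, 3, [-0.5, 1.4, 0.7, 1.4, 0.1, 1.5, -0.8]), (-120, 3, ''), (-105, 3, ''), (-90, 3, [-0.9, 1.3, 0.7, 2.0, 0.7, 0.8, -1.1]), (-75, 3, ''), (-60, 3, ''), (15, 2, ''), (30, 3, ''), (45, 3, [1.3, 1.2, -0.7, 2.0, -1.2, 0.7, -1.7]), (60, 3, ''), (75, 3, ''), (90, 3, [0.4, 1.3, 0.4, 1.5, -1.1, 1.8, -1.7]), (105, 3, ''), (120, 2, '')]
15 -1 [(-165, 1, ''), (-150, 3, ''), (-135, 3, [-0.1, 1.2, -0.1, 1.4, 0.7, 1.8, 1.8]), (-120, 3, ''), (-105, 3, ''), (-90, 3, [-0.3, 1.1, -0.1, 1.9, 1.2, 1.4, 1.6]), (-75, 3, ''), (-60, 3, ''), (15, 1, ''), (30, 3, ''), (45, 3, [1.6, 1.5, -1.1, 2.0, -0.4, 0.4, 0.7]), (60, 3, ''), (75, 3, ''), (90, 3, [0.8, 1.2, -0.3, 1.5, -0.7, 1.5, 1.1]), (105, 3, ''), (120, 2, '')]
20 1 [(-165, 2, ''), (-150, 3, ''), (-135, 3, [-0.5, 1.4, 0.7, 1.5, 0.1, 1.4, -0.8]), (-120, 3, ''), (-105, 3, ''), (-90, 3, [-0.9, 1.3, 0.7, 2.0, 0.7, 0.7, -1.1]), (-75, 3, ''), (-60, 3, ''), (15, 1, ''), (30, 3, ''), (45, 3, [1.3, 1.2, -0.7, 2.1, -1.2, 0.6, -1.8]), (60, 3, ''), (75, 3, ''), (90, 3, [0.3, 1.3, 0.6, 1.6, -1.2, 1.9, -1.6]), (105, 3, ''), (120
[... 5330 characters left out ...]
0, 3, ''), (135, 3, [-0.3, 1.1, 1.0, 1.8, -1.0, 1.3, -1.2]), (150, 3, ''), (165, 3, '')]
70 -1 [(-180, 3, [0.1, 0.8, 0.1, 1.7, 0.0, 0.9, 1.7]), (-165, 3, ''), (-150, 3, ''), (-135, 3, [0.1, 0.8, -0.0, 1.9, 0.4, 0.8, 2.1]), (-120, 3, ''), (-105, 3, ''), (-90, 3, [0.0, 0.7, -0.1, 2.1, 0.8, 0.5, 2.4]), (-75, 3, ''), (-60, 3, ''), (-45, 3, [0.1, 0.6, -0.0, 2.2, 1.6, 0.2, 2.4]), (-30, 2, ''), (-15, 2, ''), (0, 3, [0.1, 0.7, 0.2, 2.3, 4.2, 0.2, 0.8]), (15, 3, ''), (30, 3, ''), (45, 3, [0.5, 0.7, -0.2, 2.1, -0.7, 0.3, 0.3]), (60, 3, ''), (75, 3, ''), (90, 3, [0.3, 0.7, 0.1, 1.9, -0.6, 0.7, 0.9]), (105, 3, ''), (120, 3, ''), (135, 3, [0.2, 0.8, 0.1, 1.8, -0.3, 0.9, 1.3]), (150, 3, ''), (165, 3, '')]
```

```bash
python3 - <<'E'
from h import *
psi=np.radians(10); s=-1
R=np.stack([[s*np.cos(psi),s*np.sin(psi),0],[s*np.sin(psi),-s*np.cos(psi),0],[0,0,-1]],1)
movep([600,180,260],R); c=grab('wrist'); np.savez('pics/w1.npz',**c); cv2.imwrite('pics/w1.png',c['image'])
movel([540,200,260]); c=grab('wrist'); np.savez('pics/w2.npz',**c)
print(read_state()['time'])
C=cradleR(psi);O=np.array([481,163,72.])
for n in('w1','w2'):
    c=dict(np.load(f'pics/{n}.npz')); W=cloud(c); L=(W-O)@C
    I=c['image'].astype(int); hsv=cv2.cvtColor(c['image'],cv2.COLOR_BGR2HSV).astype(int)
    bar=(abs(L[...,2]+40)<6)&(abs(L[...,1])<35)&(L[...,0]>22)&(L[...,0]<80)&(hsv[...,2]>110)&(hsv[...,1]<60)
    P=W[bar]; m=P.mean(0); n_=np.linalg.svd(P-m,full_matrices=False)[2][2]; n_*=np.sign(n_[2])
    print(n,bar.sum(),'slope',np.degrees(np.arccos(n_[2])),'normal yaw',np.degrees(np.arctan2(-n_[1],-n_[0])))
    Q=L[bar]; 
    for x in range(25,80,12):
        q=Q[abs(Q[:,0]-x)<6]; print(x,'y',q[:,1].min().round(1),q[:,1].max().round(1),'z',q[:,2].mean().round(2))
    red=((hsv[...,0]<6)|(hsv[...,0]>174))&(hsv[...,1]>170)&(W[...,2]>60); q=L[red]
    tab=q[q[:,2]>30]; blk=q[(q[:,2]<13)&(q[:,2]>5)]
    print('tab',len(tab),np.percentile(tab,[2,50,98],axis=0).round(1).tolist()); print('blk',np.percentile(blk,[2,50,98],axis=0).round(1).tolist())
    for lo,hi in((-3,28),(75,105)):
        v=(L[...,0]>lo)&(L[...,0]<hi)&(abs(L[...,1])<32)&(L[...,2]>-22)&(L[...,2]<5)&(hsv[...,2]>110)&(hsv[...,1]<70); q=L[v]
        print('V',len(q),np.percentile(q,[2,50,98],axis=0).round(1).tolist())
    st=(L[...,0]>-20)&(L[...,0]<8)&(abs(L[...,1])<30)&(L[...,2]>2)&(L[...,2]<16); q=L[st]; print('stop',len(q),np.percentile(q,[2,50,98],axis=0).round(1).tolist())
E
```

```text
2.6417
w1 1755 slope 14.938115054365804 normal yaw 10.869030724654285
25 y -17.2 21.3 z -37.31
37 y -17.2 22.6 z -37.47
49 y -17.2 22.6 z -37.37
61 y -17.2 22.5 z -37.45
73 y -16.1 22.5 z -37.38
tab 314 [[158.5, -2.1, 33.9], [166.4, 3.8, 40.4], [175.4, 9.7, 42.0]]
blk [[145.1, -12.2, 10.1], [157.2, 3.5, 11.5], [176.9, 20.2, 12.8]]
V 950 [[-0.5, -21.5, -21.0], [8.3, 1.8, -8.4], [15.2, 24.5, 0.8]]
V 824 [[76.8, -20.5, -21.0], [84.4, 2.9, -7.5], [91.7, 25.7, 0.6]]
stop 686 [[-19.5, -15.5, 2.6], [-11.6, 0.5, 11.3], [-5.4, 17.5, 13.1]]
w2 1721 slope 14.933373589294947 normal yaw 10.831139075209434
25 y -17.0 22.2 z -37.42
37 y -17.0 22.2 z -37.43
49 y -17.1 22.2 z -37.43
61 y -17.2 22.2 z -37.49
73 y -15.9 22.2 z -37.48
tab 275 [[158.4, -1.8, 32.7], [165.2, 4.1, 40.2], [174.8, 9.7, 41.6]]
blk [[144.0, -12.5, 9.4], [156.8, 5.2, 11.5], [177.3, 19.9, 12.7]]
V 851 [[-0.2, -21.8, -20.8], [8.1, 0.3, -7.6], [15.6, 25.6, 0.4]]
V 756 [[75.7, -19.9, -20.9], [83.8, 2.2, -7.6], [91.3, 26.7, 0.8]]
stop 566 [[-19.5, -15.4, 3.8], [-12.5, 1.7, 11.4], [-5.6, 18.5, 13.2]]
```

View pics/w1.png

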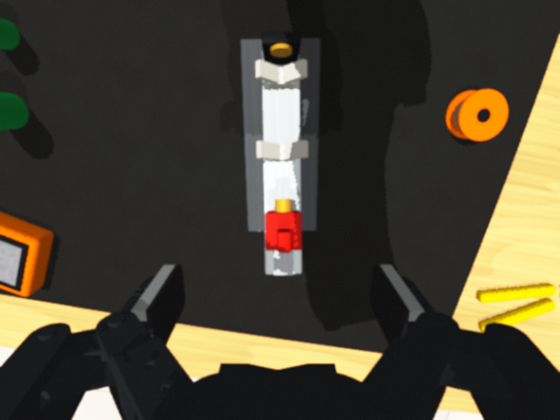

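The wrist view shows the stop at (281,48), the V-rests at (280,72) and (281,149), and the red contact at (283,230). The cradle yaw comes out at about 10.8°, with an origin correction of (-5.6, 1.4, 2.5). Next I'll move to the pre-grasp pose and refine the cell position from there.

```bash
cat >> h.py <<'E'
C=cradleR(np.radians(10.8)); O=np.array([481,163,72.])+cradleR(np.radians(10))@[-5.6,1.35,2.5]
E
python3 - <<'E'
from h import *
print('O',O.round(1))
R=None
for s in(-1,1):
    R=tool(pickF(np.radians(-60)),s); q=inverse_kinematics(tcp(np.array([492,-157,45.]),R)-90*R[:,2]+[0,0,60],R); print(s,None if q is None else np.round(q,2))
s=1; R=tool(pickF(np.radians(-60)),s)
# camera must be above the tool
print('cam side z',R[2,0])
s=1 if R[2,0]>0 else -1; R=tool(pickF(np.radians(-60)),s)
movep(tcp(np.array([492,-157,45.]),R)-90*R[:,2]+[0,0,60],R)
c=grab('wrist'); cv2.imwrite('pics/w3.png',c['image']); W=cloud(c)
hsv=cv2.cvtColor(c['image'],cv2.COLOR_BGR2HSV).astype(int)
m=(abs(hsv[...,0]-65)<15)&(hsv[...,1]>100)&(np.hypot(W[...,0]-492,W[...,1]+157)<35)&(W[...,2]>15)&(W[...,2]<90)
P=W[m]; print(len(P),'s',s,read_state()['time'])
from scipy.optimize import least_squares
r=least_squares(lambda p:np.hypot(P[:,0]-p[0],P[:,1]-p[1])-16,[492,-157],loss='soft_l1'); print('axis',r.x.round(1),np.abs(r.fun).mean())
t=(np.hypot(W[...,0]-r.x[0],W[...,1]-r.x[1])<14)&(W[...,2]>90); print('top z',np.percentile(W[t][:,2],[10,50,95]).round(1), W[t].mean(0).round(1),'table',np.nanmedian(W[...,2][(W[...,2]<8)]))
E
```

```text
O [474.8 163.3  73. ]
-1 [-0.33  0.71 -0.32  2.42  1.51  1.26  1.6 ]
1 [ 0.25  0.99 -1.1   2.4   1.57  1.89 -1.46]
cam side z -0.8660254037844387
1708 s -1 4.0667
axis [ 496. -156.] 0.25642077820896036
top z [101.  101.8 105.5] [ 495.3 -154.8  102.5] table 1.2098507095788023
```

View pics/w3.png

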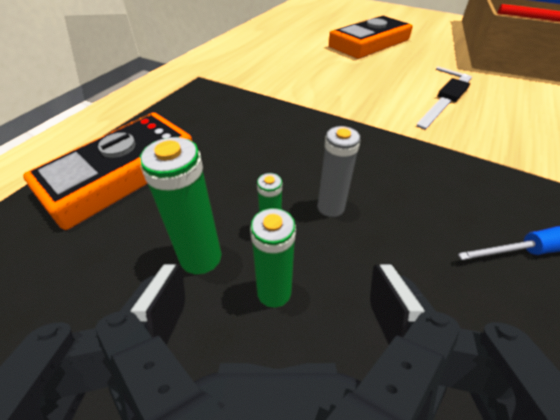

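The picture shows the target green cell at (274,258), between the open fingers. The large cell at (185,205) is clear of the left finger. The axis estimates agree along the approach direction, so I'll grasp now.

```bash
sed -i 's/@\[-5.6,1.35,2.5\]/@[-5.6,1.35,2.5]-[0,0,.8]/' h.py; python3 - <<'E'
from h import *
s=-1; R=tool(pickF(np.radians(-60)),s); g=np.array([495,-156.2,46.])
p=tcp(g,R)
movel(p-90*R[:,2],max_speed=120)
print(movel(p,max_speed=90,guard=8))
print('pos err',(read_state()['eef_pos']-p).round(1))
clamp(); st=read_state(); print(st['time'],st['finger_gap'],st['gripper_force'],st['ft_force'])
movel(p+[0,0,40],max_speed=80); movel(p+[-10,40,170],max_speed=150)
st=read_state(); print(st['time'],st['finger_gap'],st['gripper_force'],st['ft_force'],st['qpos'])
c=grab('side'); cv2.imwrite('pics/s2.png',c['image'][100:380,100:500])
Rp=tool(placeF(C),s)
for b in(130,60,0):
    q=inverse_kinematics(tcp(O+C@[54,0,b],Rp),Rp); print(None if q is None else np.round(q,2))
E
```

```text
False
pos err [0.1 0.5 0.2]
6.4083 30.18484385485155 58.96989405155182 [-1.50233388  2.73247446  4.38807993]
8.1167 30.66527088372948 59.26739037036896 [ 0.00955261 -0.55169061 -1.63771374] [-0.26656598  0.52808864 -0.26307266  2.36817048  1.48944357  1.18558059
  1.8572605 ]
[-1.09  0.92  1.22  1.75 -0.79  1.4  -1.01]
[-1.06  1.07  1.22  1.75 -0.94  1.38 -0.92]
[-1.04  1.2   1.22  1.73 -1.06  1.38 -0.87]
```

View pics/s2.png

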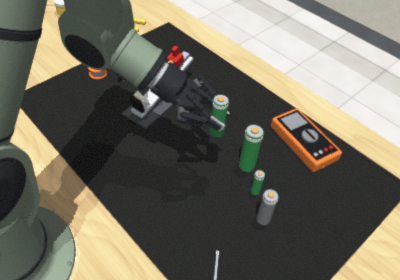

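The picture shows the cell held upright in the fingers at (219,112), with the other cells and the meter where they were. Next I'll swing to the cradle via a high waypoint, then check the cell pose with the wrist camera.

```bash
python3 - <<'E'
from h import *
from scipy.optimize import least_squares
s=-1; Rp=tool(placeF(C),s)
st=read_state(); movel(np.array(st['eef_pos'])+[0,30,80],max_speed=200)
movep(np.array([520,60,360.]),Rp)
movep(tcp(O+C@[54,0,110],Rp),Rp)
c=grab('wrist'); cv2.imwrite('pics/w4.png',c['image']); W=cloud(c); st=read_state(); print(st['time'],(np.array(st['eef_pos'])-tcp(O+C@[54,0,110],Rp)).round(1))
hsv=cv2.cvtColor(c['image'],cv2.COLOR_BGR2HSV).astype(int)
L=(W-O)@C
m=(abs(hsv[...,0]-65)<15)&(hsv[...,1]>100)&(L[...,2]>80)&(L[...,2]<150)&(abs(L[...,1])<30)
P=L[m]; print(len(P),P.min(0).round(1),P.max(0).round(1))
f=lambda p:np.hypot(P[:,1]-p[0]-p[1]*(P[:,0]-54),P[:,2]-p[2]-p[3]*(P[:,0]-54))-16
r=least_squares(f,[0,0,110,0],loss='soft_l1'); print('y,dy,z,dz',r.x.round(3),np.abs(r.fun).mean())
b=(abs(hsv[...,0]-20)<10)&(hsv[...,1]>100)&(L[...,2]>95)&(L[...,2]<125)&(abs(L[...,1])<12); print('button x',L[b].min(0),L[b].max(0))
E
```

```text
12.4167 [ 1.  -0.9  1.4]
7325 [ 10.7 -16.6  99.9] [110.6  15.2 128. ]
y,dy,z,dz [-7.16000e-01 -1.00000e-03  1.10764e+02 -3.00000e-03] 0.25749048285578496
button x [108.9630026   -7.6589215  103.61727229] [114.74474229   6.61094317 118.68358445]
```

View pics/w4.png

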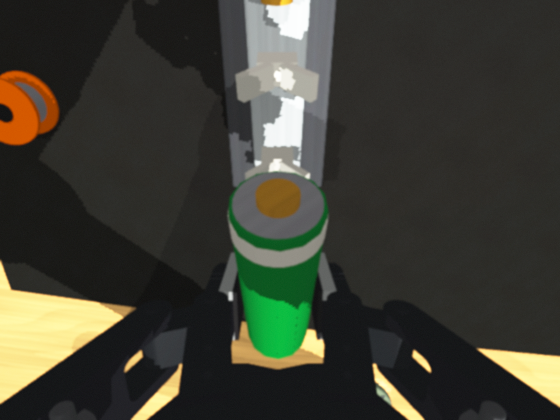

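The picture shows the cell lying nose-up in the fingers, its brass button at (277,197) facing the contact at the top of the image (277,3). The fit gives an axis parallel to the cradle's, y≈-0.7 and button at x≈114.6. I'll descend most of the way, measure once more, then lower under guard.

```bash
cat >> h.py <<'E'
def cellfit(zc):
    from scipy.optimize import least_squares
    e=np.array(read_state()['eef_pos']); c=grab('wrist'); W=cloud(c); hsv=cv2.cvtColor(c['image'],cv2.COLOR_BGR2HSV).astype(int); L=(W-O)@C
    m=(abs(hsv[...,0]-65)<15)&(hsv[...,1]>100)&(abs(L[...,2]-zc)<30)&(abs(L[...,1])<30); P=L[m]
    f=lambda p:np.hypot(P[:,1]-p[0]-p[1]*(P[:,0]-54),P[:,2]-p[2]-p[3]*(P[:,0]-54))-16
    r=least_squares(f,[0,0,zc,0],loss='soft_l1')
    b=(abs(hsv[...,0]-20)<10)&(hsv[...,1]>100)&(abs(L[...,2]-zc)<12)&(abs(L[...,1])<12)&(L[...,0]<125)
    print('y,dy,z,dz',r.x.round(3),'button',np.percentile(L[b][:,0],95).round(1),len(P)); return r.x,e,c
E
python3 - <<'E'
from h import *
s=-1; Rp=tool(placeF(C),s)
p=tcp(O+C@[54,0,110],Rp)
wait(.3); print('settled err',(C.T@(np.array(read_state()['eef_pos'])-p)).round(2))
t=p+C@[-3,0,-92]
movel(t,Rp,max_speed=80); wait(.3); print('err',(C.T@(np.array(read_state()['eef_pos'])-t)).round(2), read_state()['ft_force'])
x,e,c=cellfit(18); print(read_state()['time'])
d=-x[0]
L=(cloud(c)-O)@C
hsv=cv2.cvtColor(c['image'],cv2.COLOR_BGR2HSV).astype(int)
bar=(abs(L[...,2]+40)<6)&(abs(L[...,1])<35)&(L[...,0]>100)&(L[...,0]<140)&(hsv[...,2]>60)&(hsv[...,1]<60);q=L[bar];print('bar',len(q),np.percentile(q,[2,50,98],axis=0).round(1).tolist())
cv2.imwrite('pics/w5.png',c['image'])
E
```

```text
settled err [ 0.37 -0.28  0.38]
err [0.09 0.04 0.14] [-0.09415232  0.16709863 -2.10739571]
y,dy,z,dz [ 3.1800e-01 -2.0000e-03  1.7874e+01 -4.0000e-03] button 110.2 7238
14.3667
bar 4531 [[100.5, -19.4, -40.6], [112.2, 0.6, -39.1], [131.9, 19.0, -37.8]]
```

View pics/w5.png

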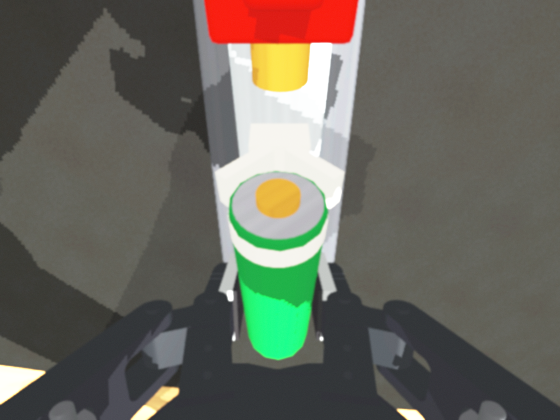

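The picture shows the cell (278,265) centred over the upper V-rest at (280,180), its button facing the brass contact (280,65). Now the guarded lowering.

```bash
python3 - <<'E'
from h import *
st=read_state(); e=np.array(st['eef_pos']); Rp=tool(placeF(C),-1)
movel(e+C@[2,-.4,-12],Rp,max_speed=50)
wait(.2)
h=movel(e+C@[2,-.4,-21],Rp,max_speed=12,guard=10); wait(.2)
st=read_state(); print(h,(C.T@(np.array(st['eef_pos'])-e)).round(2),st['ft_force'].round(1),st['time'],st['gripper_force'])
cellfit(0)
E
```

```text
True [  1.93  -0.74 -17.33] [ 1.  -1.1  4.8] 15.6667 60.10677516460419
y,dy,z,dz [-0.458  0.     0.515 -0.003] button 112.1 7325
```

```bash
python3 - <<'E'
from h import *
open_gripper(); wait(.2)
e=np.array(read_state()['eef_pos']); movel(e+C@[0,0,110],max_speed=120)
st=read_state(); print(st['time'],st['ft_force'].round(1))
cellfit(0)
c=dict(np.load('pics/wrist.npz')); L=(cloud(c)-O)@C; hsv=cv2.cvtColor(c['image'],cv2.COLOR_BGR2HSV).astype(int)
red=((hsv[...,0]<6)|(hsv[...,0]>174))&(hsv[...,1]>170)&(L[...,2]>-10)&(L[...,0]>120)&(L[...,0]<220); q=L[red]
for n,t in(('tab',q[q[:,2]>30]),('blk',q[(q[:,2]<13)&(q[:,2]>5)])): print(n,len(t),np.percentile(t,[2,50,98],axis=0).round(1).tolist() if len(t) else '')
cv2.imwrite('pics/w6.png',c['image'])
for s in(1,-1):
  R=np.stack([s*C[:,0],-s*C[:,1],-C[:,2]],1)
  for x,z in((215,80),(215,20),(150,20)):
    q=inverse_kinematics(O+C@[x,0,z],R); print('push',s,None if q is None else np.round(q,2))
E
```

```text
17.5667 [-0.2 -0.   0.3]
y,dy,z,dz [-0.454  0.002  0.524  0.004] button 111.6 5471
tab 0 
blk 0 
push 1 [-1.05  0.82  1.09  1.73 -0.96  0.89 -0.99]
push 1 [-0.99  0.89  1.01  1.73 -1.05  0.82 -0.94]
push 1 [-1.05  0.82  0.98  1.91 -1.09  0.7  -0.86]
push -1 [-0.55  0.54  0.2   1.71 -0.09  0.65  1.44]
push -1 [-0.5   0.63  0.14  1.71 -0.06  0.56  1.41]
push -1 [-0.52  0.57  0.13  1.88 -0.03  0.44  1.36]
```

View pics/w6.png

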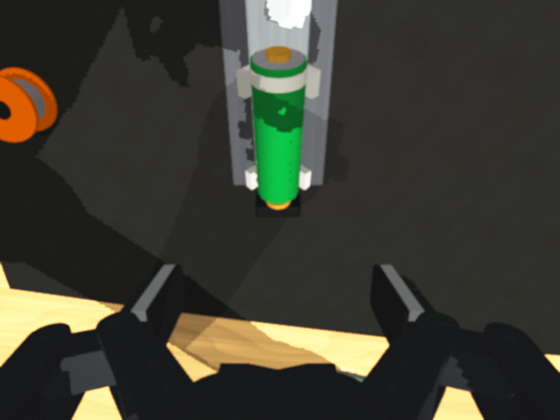

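The picture shows the cell lying in both rests, with its button at (278,52) and its flat end near the stop at (278,208). Next I'll close the fingers, go behind the tab and push it down the slope under guard.

```bash
python3 - <<'E'
from h import *
R=np.stack([C[:,0],-C[:,1],-C[:,2]],1)
clamp(); movep(O+C@[225,0,90],R)
movel(O+C@[214,0,60],R,max_speed=120)
print(movel(O+C@[214,0,18],R,max_speed=60,guard=8)); wait(.2)
h=movel(O+C@[166,0,18],R,max_speed=40,guard=15)
st=read_state(); print(h,((np.array(st['eef_pos'])-O)@C).round(1),(C.T@st['ft_force']).round(1),st['time'])
if not h:
    h=movel(O+C@[144,0,18],R,max_speed=12,guard=15); wait(.1)
    st=read_state(); print(h,((np.array(st['eef_pos'])-O)@C).round(1),(C.T@st['ft_force']).round(1),st['time'])
E
```

```text
False
False [1.66e+02 1.00e-01 1.80e+01] [ 0.3 -0.1 -0.6] 21.925
True [159.4   0.   18.1] [ 3.2 -0.8  2.9] 22.9
```

```bash
python3 - <<'E'
from h import *
cv2.imwrite('pics/s3.png',np.hstack([cv2.resize(camera('side')['image'][110:240,200:330],(400,400),interpolation=cv2.INTER_CUBIC),cv2.resize(grab('wrist')['image'],(400,400))]))
c=dict(np.load('pics/wrist.npz')); L=(cloud(c)-O)@C; hsv=cv2.cvtColor(c['image'],cv2.COLOR_BGR2HSV).astype(int)
red=((hsv[...,0]<6)|(hsv[...,0]>174))&(hsv[...,1]>150)&(L[...,2]>-10)&(L[...,0]>90)&(L[...,0]<220); q=L[red]
print(len(q),np.percentile(q,[2,50,98],axis=0).round(1).tolist() if len(q) else '')
E
```

```text
174 [[133.3, -15.9, -9.9], [152.1, -1.3, -5.4], [170.9, 15.7, 60.7]]
```

View pics/s3.png

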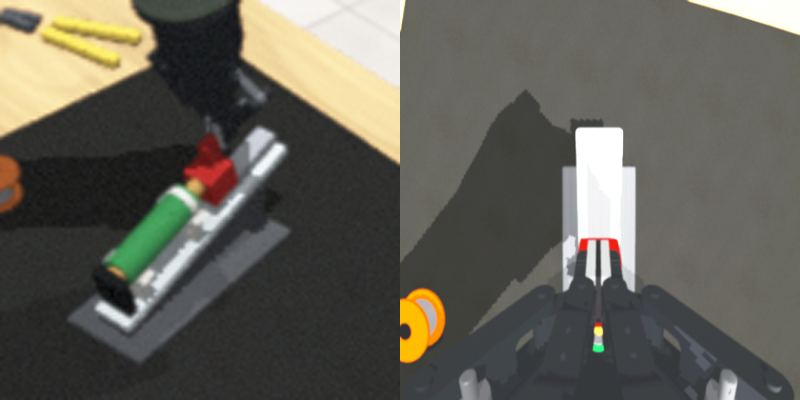

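The side view shows the red block against the button at (195,190), and the closed fingers behind the tab. The guard tripped as the contact met the button, so about 7 mm remains.

```bash
python3 - <<'E'
from h import *
R=np.stack([C[:,0],-C[:,1],-C[:,2]],1)
def rep(h):
    st=read_state(); print(h,((np.array(st['eef_pos'])-O)@C).round(1),(C.T@st['ft_force']).round(1),round(st['time'],1))
for x in(157,155,153.5,152,151,150,149,148):
    h=movel(O+C@[x,0,18],R,max_speed=8,guard=22); rep(h)
    if h and abs(read_state()['ft_force'][0])>12: break
E
```

```text
False [159.2   0.   18.3] [16.7  0.5 -6.2] 23.4
False [159.    0.   18.6] [ 26.6  -0.3 -15.3] 23.8
False [158.8   0.   18.8] [ 36.7  -0.9 -20.6] 24.2
False [158.7   0.   19. ] [ 45.2  -0.3 -26.3] 24.5
False [158.6   0.   19.2] [ 50.1  -0.7 -30. ] 24.8
False [158.5   0.   19.3] [ 55.9  -0.9 -34.9] 25.1
False [158.4   0.   19.4] [ 62.6  -1.4 -38. ] 25.4
False [158.3   0.   19.5] [ 68.5  -1.1 -42.7] 25.6
```

It's a hard stop now. I'll back off and look at whether the cell is home.

```bash
python3 - <<'E'
from h import *
R=np.stack([C[:,0],-C[:,1],-C[:,2]],1)
movel(O+C@[185,0,19],R,max_speed=40); movel(O+C@[185,0,110],R,max_speed=150)
open_gripper()
R2=np.stack([-C[:,0],C[:,1],-C[:,2]],1)
Rl=tool(placeF(C),-1); movep(O+C@[80,0,110]+off*Rl[:,2],Rl); wait(.3)
print(read_state()['time'])
cellfit(0)
c=dict(np.load('pics/wrist.npz')); L=(cloud(c)-O)@C; hsv=cv2.cvtColor(c['image'],cv2.COLOR_BGR2HSV).astype(int)
red=((hsv[...,0]<6)|(hsv[...,0]>174))&(hsv[...,1]>150)&(L[...,2]>-10)&(L[...,0]>90)&(L[...,0]<220); q=L[red]
for n,t in(('tab',q[q[:,2]>30]),('blk',q[(q[:,2]<13)&(q[:,2]>5)])): print(n,len(t),np.percentile(t,[2,50,98],axis=0).round(1).tolist() if len(t) else '')
g=(abs(hsv[...,0]-65)<15)&(hsv[...,1]>100)&(abs(L[...,1])<6)&(L[...,2]>5)&(L[...,2]<25)
print('green x',np.percentile(L[g][:,0],[.5,99.5]).round(1))
st=(L[...,0]>-20)&(L[...,0]<3)&(abs(L[...,1])<20)&(L[...,2]>4)&(L[...,2]<14)&~g; print('stop',np.percentile(L[st][:,0],[5,50,95]).round(1))
cv2.imwrite('pics/w7.png',np.hstack([cv2.resize(c['image'],(480,360)),cv2.resize(camera('side')['image'][120:230,220:310],(300,360))]))
E
```

```text
29.0833
y,dy,z,dz [-0.476  0.002  0.394  0.003] button 114.1 3845
tab 1104 [[132.6, -6.2, 30.8], [142.8, -0.4, 38.5], [149.0, 5.3, 40.0]]
blk 2787 [[118.4, -16.3, 6.8], [140.0, 2.1, 9.7], [152.0, 16.1, 11.3]]
green x [-8.9 99.9]
stop [-13.4  -7.8   1.4]
```

View pics/w7.png

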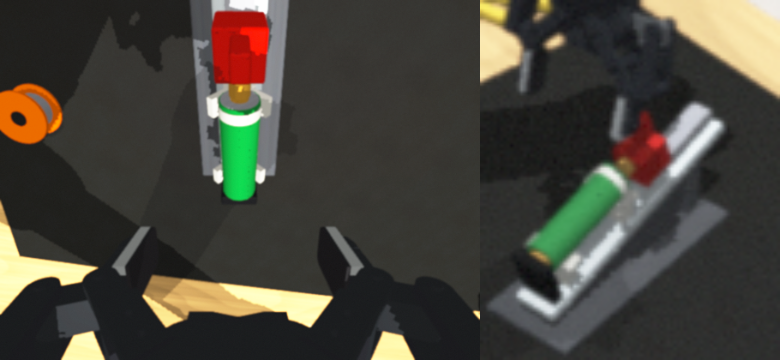

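The picture shows the contact's brass on the button at (238,92) and the cell between both rests, its low end at the stop (238,200). The block position (118–152) fits a travel of about 41 mm. I'll confirm the cell's end positions numerically from closer up, with the rests as reference.

```bash
python3 - <<'E'
from h import *
Rl=tool(placeF(C),-1,np.radians(15))
for x in (-40,20):
    try: movep(O+C@[x,0,130]+off*Rl[:,2],Rl)
    except PlanningError as e: print(x,e); continue
    wait(.3); c=grab('wrist'); L=(cloud(c)-O)@C; hsv=cv2.cvtColor(c['image'],cv2.COLOR_BGR2HSV).astype(int)
    H,S,V=hsv[...,0],hsv[...,1],hsv[...,2]
    near=abs(L[...,1])<5
    g=(abs(H-65)<15)&(S>100)&near&(L[...,2]>10)&(L[...,2]<22); print(x,'green',g.sum(),np.percentile(L[g][:,0],[1,99]).round(1))
    top=near&(abs(L[...,2]-16.5)<2)&(L[...,0]>-20)&(L[...,0]<112); print(' cell top surface',np.percentile(L[top][:,0],[.5,99.5]).round(1),np.median(L[top][:,2]).round(1))
    st=near&(abs(L[...,2]-9.5)<1.8)&(L[...,0]>-25)&(L[...,0]<15); print(' stop top',st.sum(),np.percentile(L[st][:,0],[2,50,98]).round(1) if st.sum() else '')
    for a,b in((-5,35),(70,110)):
        v=(L[...,0]>a)&(L[...,0]<b)&(abs(L[...,1])>19)&(abs(L[...,1])<26)&(abs(L[...,2]+5)<7)&(S<70)&(V>70); print(' V',v.sum(),np.percentile(L[v][:,0],[2,98]).round(1) if v.sum() else '')
    red=((H<6)|(H>174))&(S>150)&(abs(L[...,2]-10)<3)&(abs(L[...,1])<16)&(L[...,0]>95)&(L[...,0]<210); print(' blk',np.percentile(L[red][:,0],[1,99]).round(1) if red.sum() else '')
print(read_state()['time'])
E
```

```text
-40 green 1971 [ 1.4 69.5]
 cell top surface [ 0.3 70. ] 16.3
 stop top 252 [-15.8  -9.2  -2.3]
 V 379 [ 5.2 21. ]
 V 0 
 blk 
20 green 1756 [ 2.5 98.8]
 cell top surface [ 1.2 99.9] 16.4
 stop top 163 [-14.9  -8.9  -2.9]
 V 289 [ 5.7 21.5]
 V 400 [82.4 97.7]
 blk [116.6 129.1]
30.9167
```

The cell spans x≈0–100, the rests read 5–21 and 82–98 as specified, and the contact face is at about 104.5. Everything is home and the arm is clear, so I'm handing in.

```bash
python3 -c "
from h import *
wait(.3); print(read_state()['ft_force'].round(1)); print(finish_job())"
```

```text
[ 0.3 -2.  -0.3]
the job is handed in; nothing more can be done
None
```

The job is handed in: by my last measurements the green cell lies in both V-rests with its flat end at the stop and the red contact on its button; I viewed 11 pictures, one over the limit of 10.

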